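# Centre the rocking dish on the kitchen scale and zero it

### The job

Get the kitchen scale ready for weighing spices: the wobbly green dish stands off to one side of the scale's round steel pan, so nudge it gently with the fingertips, without pinching, lifting or tipping it or knocking it off, until it stands centred on the pan with an even margin all round. Then press the scale's round button fully down to zero the scale and let it come up again, with the dish still centred. Leave the ladle, the spatula and the grey box where they lie.

Things in the scene. Friction and masses are not known exactly. Their poses are not given: they have to be found in the camera images.
- dish: Empty green ceramic dish, 84 mm across the rim (its top and widest part), 40 mm high, about 170 g, foot 39 mm across. Origin: centre of its underside; z: its upright axis. The underside is slightly domed: pushed at the rim it rocks some degrees, then slides; let go, it settles level. It slides easily (about 0.5 N) and stops when the push stops. Pinches or knocks over 6 N are too hard.
- pan_top (a point): Centre of the top face of the scale's weighing pan: a flat round steel disc 110 mm across, 6 mm thick, top 48 mm above the counter, immovable. The dish stands on it 22 to 31 mm off the middle, in any direction; when centred, 13 mm of pan shows all round the rim. Its x and y directions mean nothing.
- scale: Dark grey kitchen scale on rubber feet, does not slip; 205 mm long (its x), 150 mm wide (its y), body's top 34 mm above the counter. Origin: under the body's middle, on the counter. In its frame the pan's centre is at x +35, y 0 mm; at the end towards the robot (-x) are a flat dark display (y +28) and the round button (x -74, y -44).
- zero_button_top (a point): Middle of the top face of the scale's round white push button, 22 mm across, in a flat grey 38 mm collar; its top stands 11 mm above the scale's body, 45 mm above the counter. Pressed straight down.
- zero_button (a joint): Travel of that button in m: 0 is up, 0.005 is fully down; spring-loaded, it takes about 4 N fully down and comes up by itself. Pressed counts from 0.004.
- ladle: Steel ladle lying on the counter to the right of the scale, about 310 mm long along its x, bowl 78 mm across at its +x end, 40 mm high at most. Origin: on the counter, near the middle of its length. Not to be moved.
- spatula: Wooden spatula lying on the counter to the left of the scale, about 300 mm long along its x, 56 mm wide, 10 mm thick. Origin: underneath, at the middle of its length. Not to be moved.
- tub: Grey plastic box with a flip-top lid, closed, 106 x 136 x 78 mm high, standing on the counter beyond the ladle. Origin: centre of its underside. Not to be moved.
- slab: Grinding slab of dark stone, 300 (x) x 210 (y) x 50 mm high, with its stone roller lying on top, 105 mm high in all; fixed, to the left of the spatula. Origin: centre of its underside.

How it is judged:
By the outcome, as a careful person would: the job done as asked, in the order asked, and still so for the second after the job is handed in, with the robot touching nothing.
It also fails if it takes over 64 s, if anything falls off the work surface, if the arm or the gripper's body presses on something with over 40 N, if the wrist force passes 120 N, or if a joint passes its speed limit or range.

### The arm

A 6-joint arm with a two-finger parallel gripper is mounted at the origin on the work surface. World frame = base frame: x ahead of the robot, y to its left, z up, the work surface at z = 0. Lengths are in m, angles in rad, forces in N, time in s.
With the tool pointing down it reaches from about 0.375 to 0.9 m from the base axis. Payload 3.1 kg.
Tool frame: the origin (TCP) lies at the very end of the fingers, on their centre line; the grasp point (between the pads) lies 19 mm behind it; z points along the fingers, y is the direction in which the jaws open and shut (so a half turn about z gives the same grasp; the last joint's range is limited). The gripper opens to 87 mm and grips with 3 to 60 N. Pads are 19 mm wide; open, the fingers measure 117 mm over their backs; the gripper's body (75 mm by 190 mm) begins 51 mm behind the grasp point.
Start: joints at [0.95, 0.527, 1.433, -0, 1.181, -0.178], TCP at [0.268, 0.565, 0.223] pointing down, gripper open.
Joint ranges: [-3.08, 3.08], [-0.75, 2.2], [0.22, 2.44], [-1.43, 4.57], [0, 2.65], [-2.85, 2.85]. Speed limits (rad/s): [2.79, 2.79, 3.14, 3.14, 3.14, 3.14].

### API

Orientations are given as a unit quaternion [x, y, z, w].
In Python, from rig import robot gives the robot as it stands. The module is installed in compiled form; this text tells all that it offers.
- The arm moves only by the tool send_rows, never from a script. Its argument "deltas" is a list of rows, each an object of numbers: "tx", "ty", "tz": the shift along the tool's x, y, z in cm; "rx", "ry", "rz": the turn, a rotation vector about the tool's x, y, z in rad. A call has 1 to 5 rows; each row is the pose to reach, as a shift and turn from the pose commanded when the call began, along the tool's axes at that moment; what a row does not reach only later rows make up. A row lasts 1/12 s, in which the tool goes at most 41.7 mm and 7.16 degrees, less where a joint would pass 70% of its speed; a pose out of reach is approached as far as the arm can. A call with a gripper value outside its range is refused whole. "claw" is the finger opening in cm, from 0 to 8.7, set as the call begins (left out, the last holds). The fingers move at their own pace and stop on an object; "squeeze" is the grip in N (left out, the last holds). Time passes only in rows, so rows that repeat a pose let the fingers close. It gives the time, the measured TCP pose, the force and the opening at its end, in the units of the state.
- robot.get_obs(): the state, without advancing time (a new reading comes with each control period).
- robot.camera(name): name is "scene" or "top" or "wrist"; returns a dict with "color" (480x640x3 uint8, red, green, blue), "z_map" (480x640 float32, m along the optical axis (not along the pixel's ray), 0 where there is no reading), "intrinsics" (3x3 intrinsics, pixels), "distortion" ([k1, k2, p1, p2, k3] as OpenCV has them; the pictures are not rectified), "R" (3x3) and "t" (3): a world point X has camera coordinates R X + t; the wrist camera has in their place "tool_from_camera" (4x4, takes a point from camera to tool coordinates, whose origin is the TCP and whose axes are the flange's). Camera axes: x right, y down, z forward; pixel columns grow to the right and rows downward; lengths in m; the calibration is good to about 2 mm. A picture is of the moment at which its call begins: read the wrist's pose just before it.
- robot.hand_in(): hands the job in, once; it reports no verdict.
Trained networks look in the newest picture that a camera, given by its name, has taken for a name from the list of things; names that differ only in an ending like _2 or _b are one class to them, and where a whole thing is asked for, a point or a joint stands for the part that bears it (a point fixed in the world has none). Each returns a list of dicts, best first, with "p" (0 to 1); they miss things now and then, are a little off and sometimes report something else, mostly with a low value. They report only what shows in the picture. A call takes as long as a camera call.
- robot.outline_of(label, camera): "pixels" (480x640 bool, what is visible of it) and "xy" ([column, row] in pixels, amid what is visible of it).
- robot.tip_of(label, camera): "xy" ([column, row] in pixels: a listed point, or the origin of a listed thing).
The state is a dict: "time": time; "q": joint angles; "joint_velocities": joint speeds; "joint_torque": joint torques, N m; "position": TCP position; "tool_rot": TCP orientation; "ft_force": force on the tool from outside, world axes, zero at the start; "moment": the same for the moment, N m; "grip_width": finger opening in m.
Only numpy, scipy, OpenCV 4.12 (cv2) and the standard library are available. Lean on these libraries where they do the work, as an engineer would, in place of code of your own. Each camera call takes 0.05 s, during which the arm holds its last target.

## Working session

There is one attempt and no reset: what is moved stays moved. The work goes in short steps, Python scripts to look and compute and a tool call to move; the robot and the scene stay as the last step left them, time stands still between calls to the robot, and variables do not carry over. Pictures are saved under pics/ and viewed, and the job is handed in when it is done.

Besides the shell and the picture viewer there is one more tool, called after ">>>" as name(argument=value, ...), one argument or row to a line, values as JSON. send_rows: Moves the arm, as the interface text tells. Its arguments: {"type":"object","properties":{"deltas":{"type":"array","items":{"type":"object","properties":{"tx":{"type":"number"},"ty":{"type":"number"},"tz":{"type":"number"},"rx":{"type":"number"},"ry":{"type":"number"},"rz":{"type":"number"}}}},"claw":{"type":"number"},"squeeze":{"type":"number"}},"required":["deltas"]}

```bash
mkdir -p pics
cat > h.py <<'E'
import numpy as np, cv2
from rig import robot
from scipy.spatial.transform import Rotation as Rn
def ray(c,px):
    K=c['intrinsics'];u=cv2.undistortPoints(np.array([[px]],float),np.array(K,float),np.array(c['distortion'],float))[0,0]
    return np.array([u[0],u[1],1.])
def ext(c,o=None):
    if 'R' in c: 
        R=np.array(c['R']);return R.T,-R.T@np.array(c['t'])
    T=np.array(c['tool_from_camera']);Rt=Rn.from_quat(o['tool_rot']).as_matrix()
    return Rt@T[:3,:3],Rt@T[:3,3]+np.array(o['position'])
def atz(c,px,z,o=None):
    A,b=ext(c,o);d=A@ray(c,px);return b+d*(z-b[2])/d[2]
def dep(c,px,o=None):
    A,b=ext(c,o);return b+A@ray(c,px)*c['z_map'][int(px[1]),int(px[0])]
def cloud(c,mask,o=None):
    A,b=ext(c,o);v,u=np.nonzero(mask&(c['z_map']>0))
    p=cv2.undistortPoints(np.stack([u,v],1).astype(float)[:,None],np.array(c['intrinsics'],float),np.array(c['distortion'],float))[:,0]
    z=c['z_map'][v,u];P=np.c_[p*z[:,None],z];return P@A.T+b
def save(c,n): cv2.imwrite('pics/'+n+'.png',c['color'][:,:,::-1])
E
cat > a.py <<'E'
from h import *
np.set_printoptions(precision=4,suppress=True)
o=robot.get_obs();print(o)
for n in ['scene','top']:
    c=robot.camera(n);save(c,n+'0');print(n,ext(c)[1])
    for l,z in [('pan_top',.048),('zero_button_top',.045),('dish',.048),('scale',0),('ladle',0),('tub',0),('spatula',0)]:
        for r in robot.tip_of(l,n)[:2]: print(l,r['p'],r['xy'],atz(c,r['xy'],z))
    for r in robot.outline_of('dish',n)[:1]:
        P=cloud(c,r['pixels']);print('dish',r['p'],len(P),P.min(0),P.max(0));
E
python3 a.py
```

```text
{'time': 0.0, 'q': array([ 0.9495,  0.5285,  1.4339,  0.    ,  1.1814, -0.1785]), 'joint_velocities': array([-0.0005, -0.0003, -0.0005,  0.0008, -0.0002, -0.0003]), 'joint_torque': array([  0.0007, -44.0037, -17.6597,   0.0634,   0.0582,  -0.0002]), 'position': array([0.2673, 0.5641, 0.2216]), 'tool_rot': array([ 0.2196,  0.9756, -0.001 , -0.0004]), 'ft_force': array([0.4179, 0.0649, 0.4311]), 'moment': array([ 0.032 , -0.0132, -0.0382]), 'grip_width': 0.08688003838275557}
scene [ 1.3828 -0.2039  0.7478]
pan_top 0.88 [355.0, 242.8] [0.5683 0.0855 0.048 ]
zero_button_top 0.37 [316.8, 230.7] [0.4898 0.0042 0.045 ]
dish 0.91 [348.7, 249.4] [0.5893 0.0622 0.048 ]
scale 0.78 [344.0, 252.8] [0.5451 0.0643 0.    ]
ladle 0.79 [202.6, 282.0] [ 0.5619 -0.3065  0.    ]
tub 0.63 [130.0, 319.6] [ 0.6446 -0.4728  0.    ]
spatula 0.87 [425.5, 244.0] [0.5669 0.2885 0.    ]
dish 0.93 632 [0.542  0.0224 0.0474] [0.6236 0.112  0.0904]
top [0.3682 0.0212 1.2112]
pan_top 0.87 [279.1, 234.7] [0.5746 0.0847 0.048 ]
zero_button_top 0.48 [316.2, 268.8] [0.4983 0.0032 0.045 ]
dish 0.89 [288.0, 231.8] [0.581 0.065 0.048]
scale 0.77 [282.7, 251.8] [0.5432 0.079  0.    ]
scale 0.54 [316.3, 271.5] [0.4972 0.0023 0.    ]
ladle 0.91 [446.5, 240.0] [ 0.5679 -0.3008  0.    ]
ladle 0.67 [114.2, 232.9] [0.5901 0.4678 0.    ]
tub 0.8 [516.2, 210.0] [ 0.6383 -0.4704  0.    ]
tub 0.7 [446.4, 239.7] [ 0.5686 -0.3006  0.    ]
spatula 0.59 [189.8, 237.9] [0.5772 0.2929 0.    ]
dish 0.63 1159 [0.5402 0.0226 0.0349] [0.6334 0.1049 0.0926]
```

View pics/top0.png

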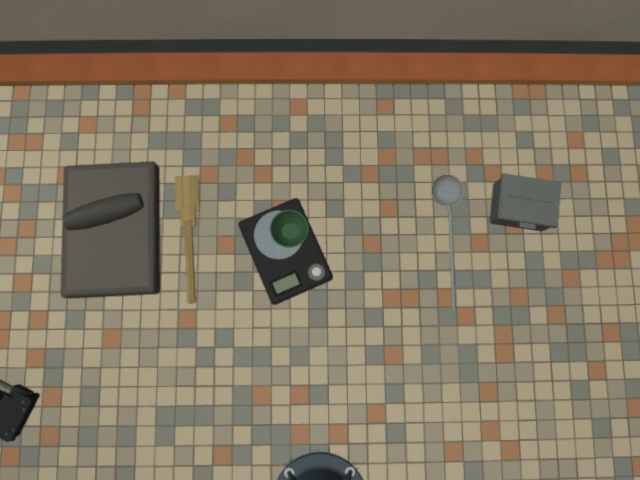

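View pics/scene0.png

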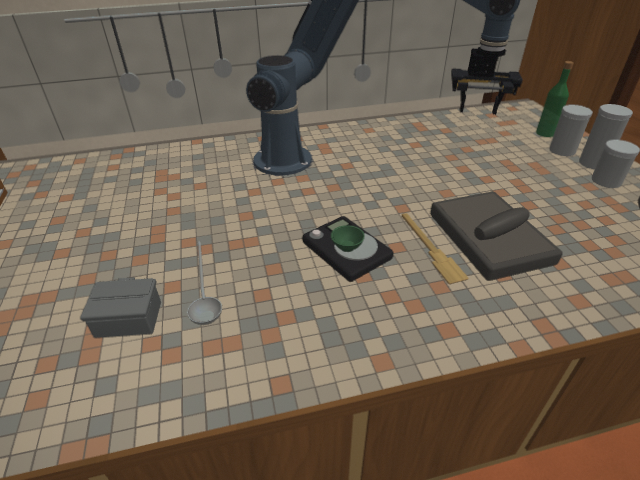

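```bash
python3 -c "
from h import *
print(robot.camera('wrist')['tool_from_camera'],robot.camera('wrist')['intrinsics'])
o=robot.get_obs();print(Rn.from_quat(o['tool_rot']).as_matrix())"
```

```text
[[-3.74787176e-04 -9.62625705e-01 -2.70835025e-01  7.41673284e-02]
 [ 9.99999732e-01 -1.90357717e-04 -7.07234393e-04 -4.56483878e-04]
 [ 6.29246469e-04 -2.70835218e-01  9.62625519e-01 -1.63073095e-01]
 [ 0.00000000e+00  0.00000000e+00  0.00000000e+00  1.00000000e+00]] [[385.41168288   0.         320.26286366]
 [  0.         385.41168288 239.42505473]
 [  0.           0.           1.        ]]
[[-9.03570500e-01  4.28439438e-01  1.19500763e-05]
 [ 4.28439438e-01  9.03570499e-01  3.12086983e-05]
 [ 2.57330079e-06  3.33191431e-05 -9.99999999e-01]]
```

```bash
cat >> h.py <<'E'
def goto(p,yaw,o=None):
    "deltas (cm, rad) in current tool axes to TCP p with tool down and x-axis at yaw"
    o=o or robot.get_obs();R=Rn.from_quat(o['tool_rot'])
    x=np.array([np.cos(yaw),np.sin(yaw),0]);z=np.array([0,0,-1.]);Rt=Rn.from_matrix(np.c_[x,np.cross(z,x),z])
    print('pos',np.round(o['position'],4),'yaw',round(float(np.arctan2(*R.as_matrix()[[1,0],0])),4),'t',round(o['time'],2),'F',np.round(o['ft_force'],2),'w',round(o['grip_width'],4))
    print('txyz',np.round(R.inv().apply(np.array(p)-o['position'])*100,3),'rxyz',np.round((R.inv()*Rt).as_rotvec(),4))
E
python3 -c "
from h import *
goto([.58,.07,.22],np.deg2rad(111))"
```

```text
pos [0.2677 0.5647 0.2226] yaw 2.6988 t 1.0 F [0.6  0.76 0.42] w 0.0868
txyz [-49.411 -31.323   0.256] rxyz [ 0.     -0.      0.7615]
```

>>> send_rows(
  deltas=[
    {"tx":-3.5,"ty":-2.2,"rz":0.06},
    {"tx":-7,"ty":-4.4,"rz":0.12},
    {"tx":-10.5,"ty":-6.6,"rz":0.18},
    {"tx":-14,"ty":-8.8,"rz":0.24},
    {"tx":-17.5,"ty":-11,"rz":0.3},
  ],
  claw=5,
)

```text
schema error: expected keys tx, ty, tz, rx, ry, rz
```

```bash
python3 -c "
from h import *
goto([.58,.07,.22],np.deg2rad(111))"
```

```text
pos [0.2677 0.5647 0.2226] yaw 2.6988 t 1.0 F [0.6  0.76 0.42] w 0.0868
txyz [-49.411 -31.323   0.256] rxyz [ 0.     -0.      0.7615]
```

>>> send_rows(
  deltas=[
    {"tx":-3.4,"ty":-2.1,"tz":0,"rx":0,"ry":0,"rz":0.06},
    {"tx":-6.8,"ty":-4.2,"tz":0,"rx":0,"ry":0,"rz":0.12},
    {"tx":-10.2,"ty":-6.3,"tz":0,"rx":0,"ry":0,"rz":0.18},
    {"tx":-13.6,"ty":-8.4,"tz":0,"rx":0,"ry":0,"rz":0.24},
    {"tx":-17,"ty":-10.5,"tz":0,"rx":0,"ry":0,"rz":0.3},
  ],
  claw=5,
)

```text
time: 1.42
position: [0.377, 0.3956, 0.2227]
tool_rot: [0.364, 0.931, 0.0, 0.0]
ft_force: [1.0, 0.4, 0.4]
grip_width: 0.062
```

```bash
python3 -c "
from h import *
goto([.58,.07,.22],np.deg2rad(111))"
```

```text
pos [0.377  0.3956 0.2227] yaw 2.3967 t 1.42 F [1.   0.41 0.43] w 0.062
txyz [-36.997 -10.173   0.272] rxyz [5.000e-04 1.000e-04 4.593e-01]
```

>>> send_rows(
  deltas=[
    {"tx":-4,"ty":-1.1,"tz":0,"rx":0,"ry":0,"rz":0.05},
    {"tx":-8,"ty":-2.2,"tz":0,"rx":0,"ry":0,"rz":0.1},
    {"tx":-12,"ty":-3.3,"tz":0,"rx":0,"ry":0,"rz":0.15},
    {"tx":-16,"ty":-4.4,"tz":0,"rx":0,"ry":0,"rz":0.2},
    {"tx":-20,"ty":-5.5,"tz":0,"rx":0,"ry":0,"rz":0.25},
  ],
)

```text
time: 1.83
position: [0.4873, 0.2194, 0.2228]
tool_rot: [0.477, 0.879, 0.0, 0.0]
ft_force: [0.4, -0.1, -0.1]
grip_width: 0.05
```

```bash
python3 -c "
from h import *
goto([.58,.07,.22],np.deg2rad(111))"
```

```text
pos [0.4873 0.2194 0.2228] yaw 2.1464 t 1.83 F [ 0.38 -0.09 -0.12] w 0.05
txyz [-17.578  -0.359   0.284] rxyz [6.00e-04 1.00e-04 2.09e-01]
```

>>> send_rows(
  deltas=[
    {"tx":-4,"ty":-0.1,"tz":0,"rx":0,"ry":0,"rz":0.05},
    {"tx":-8,"ty":-0.2,"tz":0,"rx":0,"ry":0,"rz":0.1},
    {"tx":-12,"ty":-0.3,"tz":0,"rx":0,"ry":0,"rz":0.15},
    {"tx":-16,"ty":-0.3,"tz":0,"rx":0,"ry":0,"rz":0.209},
    {"tx":-17.6,"ty":-0.36,"tz":0,"rx":0,"ry":0,"rz":0.209},
  ],
)

```text
time: 2.25
position: [0.5832, 0.0672, 0.2229]
tool_rot: [0.568, 0.823, 0.0, 0.002]
ft_force: [0.6, 1.1, 0.9]
grip_width: 0.05
```

```bash
cat > w.py <<'E'
import sys
from h import *
np.set_printoptions(precision=4,suppress=True)
o=robot.get_obs();c=robot.camera('wrist');save(c,sys.argv[1])
goto(o['position'],1.937)
for l,z in [('pan_top',.048),('zero_button_top',.045),('dish',.048)]:
    for r in robot.tip_of(l,'wrist')[:1]: print(l,r['p'],r['xy'],atz(c,r['xy'],z,o))
def circ(P):
    from scipy.optimize import least_squares
    f=lambda q:np.hypot(P[:,0]-q[0],P[:,1]-q[1])-q[2]
    s=least_squares(f,[*P.mean(0)[:2],.04],loss='soft_l1',f_scale=.001);return s.x
for r in robot.outline_of('dish','wrist')[:1]:
    m=r['pixels'];P=cloud(c,m,o);print('dish',r['p'],len(P),P.min(0),P.max(0))
    k,_=cv2.findContours(m.astype(np.uint8),0,1);k=max(k,key=len)[:,0]
    Q=np.array([atz(c,x.astype(float),.088,o) for x in k]);print('rim circle',circ(Q))
    R=P[P[:,2]>.083];print('rim pts',len(R),circ(R))
for l in ['pan_top','scale']:
  for r in robot.outline_of(l,'wrist')[:1]:
    m=r['pixels'];P=cloud(c,m,o);print(l,r['p'],len(P),P.min(0),P.max(0))
P=cloud(c,np.ones((480,640),bool),o);g=(abs(P[:,2]-.048)<.003);print('z48 pts',g.sum(),P[g].min(0),P[g].max(0))
np.save('P.npy',P)
E
python3 w.py w1
```

```text
pos [0.5838 0.0663 0.2228] yaw 1.9351 t 2.3 F [ 1.19 -0.62  0.13] w 0.05
txyz [ 0.106 -0.023 -0.011] rxyz [ 0.0031  0.004  -0.0019]
pan_top 0.85 [320.6, 193.8] [0.5764 0.0858 0.048 ]
zero_button_top 0.65 [200.3, 244.7] [0.4892 0.0016 0.045 ]
dish 0.82 [313.6, 221.2] [0.5793 0.0604 0.048 ]
dish 0.79 8129 [ 0.5405 -0.0108 -0.0046] [0.6376 0.1026 0.0912]
rim circle [0.5816 0.0613 0.0411]
rim pts 2123 [0.5815 0.0619 0.0386]
pan_top 0.97 6495 [0.5208 0.049  0.0336] [0.6334 0.1406 0.089 ]
scale 0.73 20464 [ 0.4224 -0.0314 -0.0006] [0.6725 0.1771 0.088 ]
z48 pts 6868 [ 0.4829 -0.0076  0.045 ] [0.6301 0.1409 0.051 ]
```

View pics/w1.png

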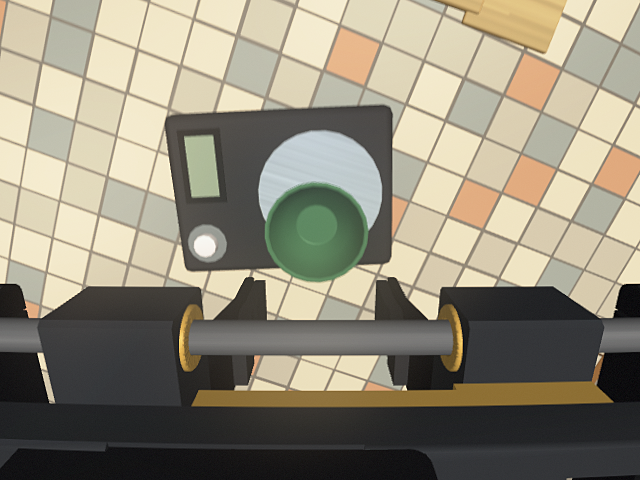

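```bash
cat > fit.py <<'E'
import sys
from h import *
from scipy.optimize import least_squares
np.set_printoptions(precision=4,suppress=True)
def circ(P,r=None):
    f=lambda q:np.hypot(P[:,0]-q[0],P[:,1]-q[1])-(r or q[2])
    s=least_squares(f,[*P.mean(0)[:2],.05][:2 if r else 3],loss='soft_l1',f_scale=.0005);return s.x,np.median(abs(s.fun))
o=robot.get_obs();c=robot.camera('wrist');save(c,sys.argv[1])
goto(o['position'],1.937)
H=cv2.cvtColor(c['color'],cv2.COLOR_RGB2HSV);h,s,v=[H[...,i].astype(int) for i in range(3)]
def big(m):
    n,L,S,_=cv2.connectedComponentsWithStats(m.astype(np.uint8));return L==1+np.argmax(S[1:,4])
g=big((h>45)&(h<85)&(s>60)&(np.arange(480)[:,None]>100)&(np.arange(640)>235))
k=max(cv2.findContours(g.astype(np.uint8),0,1)[0],key=len)[:,0]
Q=np.array([atz(c,x.astype(float),.087,o) for x in k]);D=circ(Q);D2=circ(Q,.042);print('dish',D,D2[0])
D=D2[0]
w=big((v>135)&(h>85)&(h<125)&(s<70)&~g)
k=max(cv2.findContours(w.astype(np.uint8),0,1)[0],key=len)[:,0]
Q=np.array([atz(c,x.astype(float),.048,o) for x in k])
far=np.hypot(*(np.array([atz(c,x.astype(float),.087,o) for x in k])[:,:2]-D).T)>.045
Q=Q[far];p=circ(Q);p2=circ(Q,.055);print('pan',p,p2[0],len(Q))
im=c['color'].copy();im[g]=im[g]//2+[127,0,0];im[w]=im[w]//2+[0,0,127];cv2.imwrite('pics/'+sys.argv[1]+'m.png',im[:,:,::-1])
print('dish-pan mm',(D-p2[0])*1000)
for r in robot.tip_of('zero_button_top','wrist')[:1]: print('btn',r['p'],r['xy'],atz(c,r['xy'],.045,o))
E
python3 fit.py w2
```

```text
pos [0.5786 0.0735 0.2226] yaw 1.9421 t 2.65 F [ 0.21  0.45 -0.6 ] w 0.0497
txyz [ 0.009 -0.016  0.008] rxyz [-0.0006 -0.0006  0.0051]
dish (array([0.5816, 0.061 , 0.041 ]), np.float64(0.00020483699822799323)) [0.5817 0.0608]
pan (array([0.5755, 0.0865, 0.0536]), np.float64(0.00019137707662925454)) [0.5759 0.0849] 226
dish-pan mm [  5.7608 -24.0808]
btn 0.88 [201.8, 255.0] [ 0.4882 -0.0015  0.045 ]
```

View pics/w2m.png

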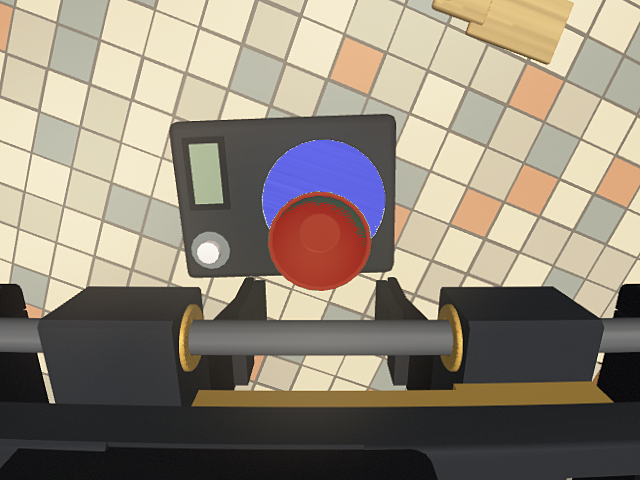

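```bash
python3 -c "
from h import *
goto([.5967,-.0022,.064],1.805)"
```

```text
pos [0.5788 0.0733 0.2227] yaw 1.9421 t 2.7 F [-0.47 -0.31  1.14] w 0.0505
txyz [-7.696 -1.065 15.864] rxyz [-0.0004 -0.0004  0.1371]
```

>>> send_rows(
  deltas=[
    {"tx":-3.8,"ty":-0.5,"tz":0,"rx":0,"ry":0,"rz":0.07},
    {"tx":-7.7,"ty":-1.07,"tz":0.5,"rx":0,"ry":0,"rz":0.137},
    {"tx":-7.7,"ty":-1.07,"tz":4,"rx":0,"ry":0,"rz":0.137},
    {"tx":-7.7,"ty":-1.07,"tz":8,"rx":0,"ry":0,"rz":0.137},
    {"tx":-7.7,"ty":-1.07,"tz":10,"rx":0,"ry":0,"rz":0.137},
  ],
)

```text
time: 3.12
position: [0.5952, -0.0034, 0.1194]
tool_rot: [0.621, 0.784, -0.001, -0.002]
ft_force: [-0.1, 0.5, -0.2]
grip_width: 0.0499
```

```bash
python3 fit.py w3; python3 -c "
from h import *
goto([.5967,-.0022,.064],1.805)"
```

```text
pos [ 0.5929 -0.0027  0.1163] yaw 1.8031 t 3.17 F [-0.62 -0.26 -2.42] w 0.0503
txyz [-0.12   0.207 -0.31 ] rxyz [-0.0101 -0.0055 -0.1339]
dish (array([0.5823, 0.0581, 0.0387]), np.float64(0.0020977029244423143)) [0.5816 0.0607]
pan (array([0.5756, 0.0862, 0.0537]), np.float64(0.00023053625432310418)) [0.576  0.0845] 330
dish-pan mm [  5.6268 -23.8315]
btn 0.9 [160.1, 204.3] [0.4893 0.0023 0.045 ]
pos [ 0.5938 -0.0026  0.1187] yaw 1.8037 t 3.22 F [0.74 0.27 0.48] w 0.0499
txyz [-0.053  0.335  5.47 ] rxyz [-0.0087 -0.004  -0.0013]
```

View pics/w3m.png

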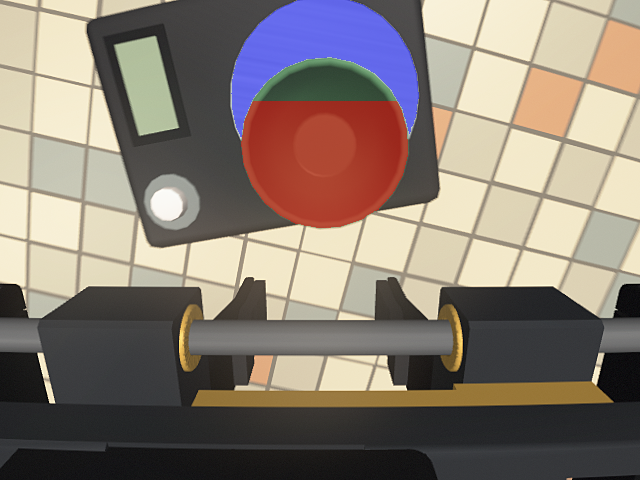

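>>> send_rows(
  deltas=[
    {"tx":0,"ty":0.2,"tz":2.5,"rx":0,"ry":0,"rz":0},
    {"tx":0,"ty":0.2,"tz":4.5,"rx":0,"ry":0,"rz":0},
    {"tx":0,"ty":0.2,"tz":5.4,"rx":0,"ry":0,"rz":0},
    {"tx":0,"ty":0.2,"tz":5.4,"rx":0,"ry":0,"rz":0},
    {"tx":0,"ty":0.2,"tz":5.4,"rx":0,"ry":0,"rz":0},
  ],
)

```text
time: 3.63
position: [0.6001, -0.003, 0.0697]
tool_rot: [0.62, 0.784, 0.0, 0.001]
ft_force: [-0.1, 0.5, 0.1]
grip_width: 0.0501
```

```bash
sed -i 's/np.arange(480)\[:,None\]>100/np.arange(480)[:,None]>=0/' fit.py; python3 fit.py w4; python3 -c "
from h import *
goto([.5856,.0436,.064],1.805)"
```

```text
pos [ 0.6005 -0.0032  0.0701] yaw 1.8034 t 3.68 F [ 0.3  -0.56  0.26] w 0.0499
txyz [ 0.032 -0.038  0.046] rxyz [ 0.0024  0.0013 -0.1336]
dish (array([0.5832, 0.0616, 0.0406]), np.float64(0.0008289842841392621)) [0.5821 0.0613]
pan (array([0.5797, 0.0693, 0.0597]), np.float64(0.00362034027147691)) [0.5782 0.076 ] 401
dish-pan mm [  3.9161 -14.7476]
btn 0.74 [116.2, 225.6] [0.4926 0.0005 0.045 ]
pos [ 0.6007 -0.0033  0.0703] yaw 1.8033 t 3.73 F [1.26 0.5  0.  ] w 0.0498
txyz [ 4.912 -0.388  0.626] rxyz [ 0.003   0.0013 -0.0017]
```

View pics/w4.png

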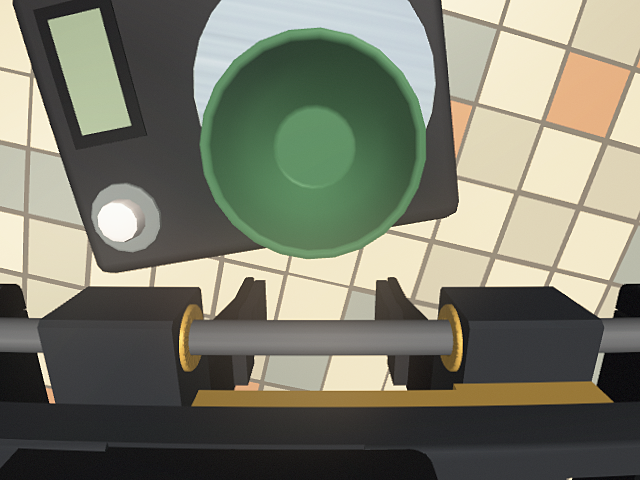

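>>> send_rows(
  deltas=[
    {"tx":0.3,"ty":-0.3,"tz":0.3,"rx":0,"ry":0,"rz":0},
    {"tx":0.8,"ty":-0.38,"tz":0.5,"rx":0,"ry":0,"rz":0},
    {"tx":1.2,"ty":-0.38,"tz":0.5,"rx":0,"ry":0,"rz":0},
    {"tx":1.4,"ty":-0.38,"tz":0.5,"rx":0,"ry":0,"rz":0},
    {"tx":1.5,"ty":-0.38,"tz":0.5,"rx":0,"ry":0,"rz":0},
  ],
)

```text
time: 4.15
position: [0.592, 0.011, 0.0637]
tool_rot: [0.62, 0.784, 0.0, -0.0]
ft_force: [0.3, 1.1, -0.3]
grip_width: 0.0502
```

```bash
python3 fit.py w5; python3 -c "
from h import *
goto([.5856,.0436,.064],1.805)"
```

```text
pos [0.5921 0.011  0.0637] yaw 1.8035 t 4.2 F [ 0.02 -1.06  0.48] w 0.0502
txyz [ 0.009 -0.012 -0.001] rxyz [ 0.0001 -0.     -0.1335]
dish (array([0.5825, 0.0613, 0.0411]), np.float64(0.0004107872093704022)) [0.5821 0.0611]
pan (array([0.5759, 0.0856, 0.0542]), np.float64(0.0004062455631725498)) [0.5762 0.0844] 419
dish-pan mm [  5.863  -23.2931]
btn 0.84 [121.4, 254.1] [0.4912 0.0025 0.045 ]
pos [0.5923 0.0107 0.0636] yaw 1.8033 t 4.25 F [ 0.83 -0.04  1.35] w 0.0498
txyz [ 3.356  0.11  -0.035] rxyz [ 0.0002  0.0001 -0.0017]
```

View pics/w5.png

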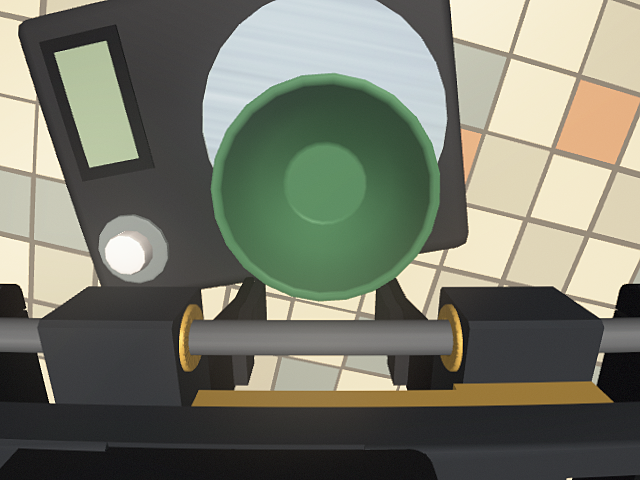

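>>> send_rows(
  deltas=[
    {"tx":0.35,"ty":0.11,"tz":0,"rx":0,"ry":0,"rz":0},
    {"tx":0.6,"ty":0.11,"tz":0,"rx":0,"ry":0,"rz":0},
    {"tx":0.8,"ty":0.11,"tz":0,"rx":0,"ry":0,"rz":0},
    {"tx":1.0,"ty":0.11,"tz":0,"rx":0,"ry":0,"rz":0},
    {"tx":1.2,"ty":0.11,"tz":0,"rx":0,"ry":0,"rz":0},
  ],
)

```text
time: 4.67
position: [0.5906, 0.0224, 0.0636]
tool_rot: [0.62, 0.784, -0.0, 0.0]
ft_force: [0.5, -0.0, 0.6]
grip_width: 0.0498
```

```bash
python3 fit.py w6; python3 -c "
from h import *
goto([.5856,.0436,.064],1.805)"
```

```text
pos [0.5905 0.0228 0.0636] yaw 1.8032 t 4.72 F [ 0.08 -0.54  0.77] w 0.0498
txyz [-0.033  0.006  0.003] rxyz [ 0.0001  0.     -0.1338]
dish (array([0.5826, 0.0627, 0.0407]), np.float64(0.00080787657187633)) [0.5817 0.0621]
pan (array([0.5756, 0.0866, 0.054 ]), np.float64(0.00015168248636348441)) [0.5759 0.0854] 416
dish-pan mm [  5.7854 -23.3426]
btn 0.91 [119.8, 275.0] [0.49   0.0026 0.045 ]
pos [0.5905 0.0226 0.0636] yaw 1.8033 t 4.77 F [0.62 0.12 0.68] w 0.0496
txyz [ 2.161  0.004 -0.04 ] rxyz [ 0.0001  0.0001 -0.0017]
```

View pics/w6.png

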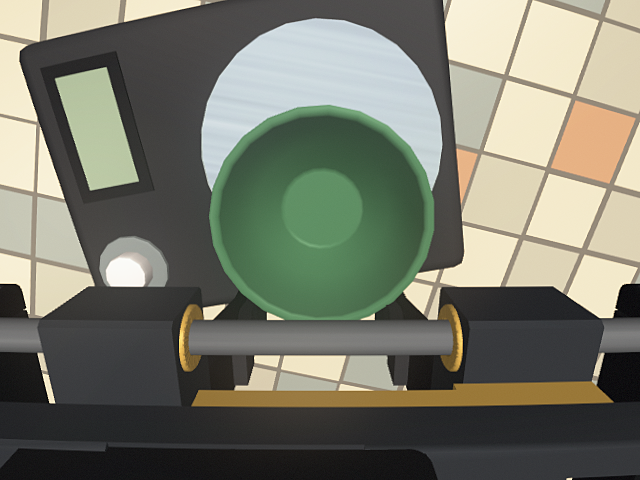

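>>> send_rows(
  deltas=[
    {"tx":0.3,"ty":0,"tz":0,"rx":0,"ry":0,"rz":0},
    {"tx":0.6,"ty":0,"tz":0,"rx":0,"ry":0,"rz":0},
    {"tx":0.9,"ty":0,"tz":0,"rx":0,"ry":0,"rz":0},
    {"tx":1.2,"ty":0,"tz":0,"rx":0,"ry":0,"rz":0},
    {"tx":1.5,"ty":0,"tz":0,"rx":0,"ry":0,"rz":0},
  ],
)

```text
time: 5.18
position: [0.5871, 0.0371, 0.0636]
tool_rot: [0.62, 0.784, 0.0, 0.0]
ft_force: [0.9, -1.6, 0.4]
grip_width: 0.0501
```

```bash
python3 fit.py w7; python3 -c "
from h import *
goto([.5856,.0436,.064],1.805)"
```

```text
pos [0.5867 0.0378 0.0636] yaw 1.8031 t 5.23 F [ 0.23 -0.66 -1.05] w 0.0499
txyz [-0.067  0.019 -0.005] rxyz [-0.0002 -0.0004 -0.1339]
dish (array([0.5798, 0.0761, 0.0404]), np.float64(0.0012573412273597512)) [0.5788 0.0749]
pan (array([0.5756, 0.0866, 0.0541]), np.float64(0.00011886148383988965)) [0.5759 0.0855] 363
dish-pan mm [  2.9396 -10.602 ]
pos [0.5867 0.0376 0.0635] yaw 1.8033 t 5.28 F [-0.4  -0.44  0.02] w 0.0502
txyz [ 0.612  0.031 -0.049] rxyz [-0.0004 -0.0005 -0.0017]
```

View pics/w7m.png

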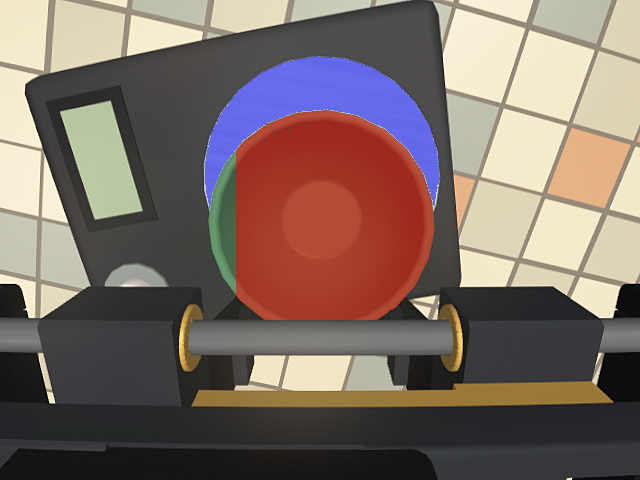

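```bash
sed -i 's/np.arange(640)>235/np.arange(640)>170/; s/^Q=np.array(\[atz(c,x.astype(float),.087,o) for x in k\]);D=/k=k[k[:,1]<272] if o["position"][2]<.1 else k\n&/' fit.py; python3 fit.py w8
```

```text
pos [0.5867 0.0373 0.0634] yaw 1.8033 t 5.33 F [ 0.08 -0.58  1.02] w 0.0503
txyz [ 0.024  0.003 -0.005] rxyz [-0.0005 -0.0004 -0.1337]
dish (array([0.5778, 0.0755, 0.0419]), np.float64(0.00015715108231064562)) [0.5778 0.0754]
pan (array([0.5757, 0.0863, 0.054 ]), np.float64(0.00012996662642527496)) [0.5759 0.0851] 355
dish-pan mm [ 1.9429 -9.7011]
```

>>> send_rows(
  deltas=[
    {"tx":0.2,"ty":0,"tz":0,"rx":0,"ry":0,"rz":0},
    {"tx":0.4,"ty":0,"tz":0,"rx":0,"ry":0,"rz":0},
    {"tx":0.6,"ty":0,"tz":0,"rx":0,"ry":0,"rz":0},
    {"tx":0.8,"ty":0,"tz":0,"rx":0,"ry":0,"rz":0},
    {"tx":0.8,"ty":0,"tz":0,"rx":0,"ry":0,"rz":0},
  ],
)

```text
time: 5.8
position: [0.585, 0.0451, 0.0635]
tool_rot: [0.62, 0.784, -0.0, -0.0]
ft_force: [-0.1, -0.6, -0.7]
grip_width: 0.05
```

>>> send_rows(
  deltas=[
    {"tx":-0.2,"ty":0,"tz":0,"rx":0,"ry":0,"rz":0},
    {"tx":-0.6,"ty":0,"tz":0,"rx":0,"ry":0,"rz":0},
    {"tx":-1,"ty":0,"tz":0,"rx":0,"ry":0,"rz":0},
    {"tx":-1,"ty":0,"tz":0,"rx":0,"ry":0,"rz":0},
    {"tx":-1,"ty":0,"tz":0,"rx":0,"ry":0,"rz":0},
  ],
)

```text
time: 6.22
position: [0.5877, 0.0345, 0.0635]
tool_rot: [0.621, 0.784, 0.0, -0.0]
ft_force: [-0.7, -0.0, 0.2]
grip_width: 0.0502
```

```bash
python3 fit.py w9
```

```text
pos [0.5876 0.0346 0.0635] yaw 1.8021 t 6.27 F [-0.08 -0.52  0.11] w 0.0504
txyz [-0.021  0.007 -0.001] rxyz [-0.0001 -0.0001 -0.1349]
dish (array([0.5772, 0.0787, 0.0416]), np.float64(0.00011080152912434915)) [0.5773 0.0783]
pan (array([0.5756, 0.0862, 0.0541]), np.float64(0.00013317650906564255)) [0.5758 0.0851] 341
dish-pan mm [ 1.4481 -6.7798]
```

View pics/w9m.png

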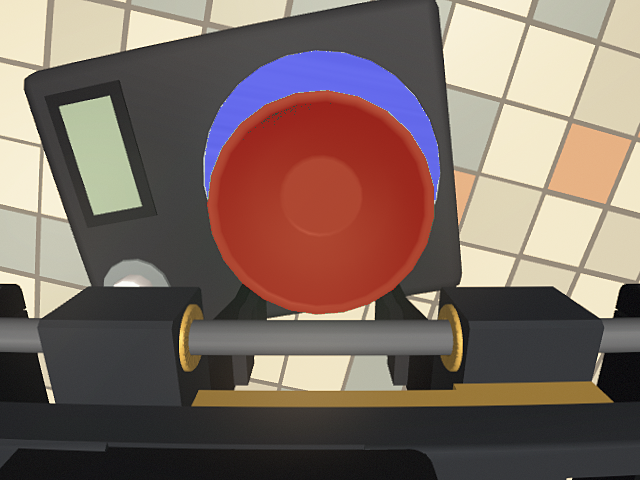

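>>> send_rows(
  deltas=[
    {"tx":0.3,"ty":0,"tz":0,"rx":0,"ry":0,"rz":0},
    {"tx":0.6,"ty":0,"tz":0,"rx":0,"ry":0,"rz":0},
    {"tx":0.8,"ty":0,"tz":0,"rx":0,"ry":0,"rz":0},
    {"tx":1.0,"ty":0,"tz":0,"rx":0,"ry":0,"rz":0},
    {"tx":1.2,"ty":0,"tz":0,"rx":0,"ry":0,"rz":0},
  ],
)

```text
time: 6.73
position: [0.5849, 0.0469, 0.0637]
tool_rot: [0.62, 0.784, 0.0, 0.0]
ft_force: [-0.0, -1.1, 0.3]
grip_width: 0.0495
```

>>> send_rows(
  deltas=[
    {"tx":0.2,"ty":0,"tz":0,"rx":0,"ry":0,"rz":0},
    {"tx":0.4,"ty":0,"tz":0,"rx":0,"ry":0,"rz":0},
    {"tx":0.55,"ty":0,"tz":0,"rx":0,"ry":0,"rz":0},
    {"tx":0.55,"ty":0,"tz":0,"rx":0,"ry":0,"rz":0},
    {"tx":0.4,"ty":0,"tz":0,"rx":0,"ry":0,"rz":0},
  ],
)

```text
time: 7.15
position: [0.5836, 0.0509, 0.0635]
tool_rot: [0.62, 0.784, -0.0, -0.0]
ft_force: [-0.2, 0.5, -0.5]
grip_width: 0.05
```

>>> send_rows(
  deltas=[
    {"tx":-0.2,"ty":0,"tz":0,"rx":0,"ry":0,"rz":0},
    {"tx":-0.4,"ty":0,"tz":0,"rx":0,"ry":0,"rz":0},
    {"tx":-0.8,"ty":0,"tz":0,"rx":0,"ry":0,"rz":0},
    {"tx":-0.8,"ty":0,"tz":0,"rx":0,"ry":0,"rz":0},
    {"tx":-0.8,"ty":0,"tz":0,"rx":0,"ry":0,"rz":0},
  ],
)

```text
time: 7.57
position: [0.5859, 0.0423, 0.0635]
tool_rot: [0.621, 0.784, 0.0, 0.0]
ft_force: [0.3, 0.7, 0.3]
grip_width: 0.0498
```

```bash
python3 fit.py w10
```

```text
pos [0.5857 0.0425 0.0635] yaw 1.8022 t 7.62 F [-1.27  0.48  1.14] w 0.05
txyz [-0.019  0.007 -0.002] rxyz [-0.     -0.0001 -0.1348]
dish (array([0.5751, 0.0871, 0.0416]), np.float64(0.00010606885949147882)) [0.5752 0.0867]
pan (array([0.5757, 0.086 , 0.0542]), np.float64(0.00011233180649053084)) [0.5759 0.0851] 246
dish-pan mm [-0.6457  1.6016]
```

View pics/w10m.png

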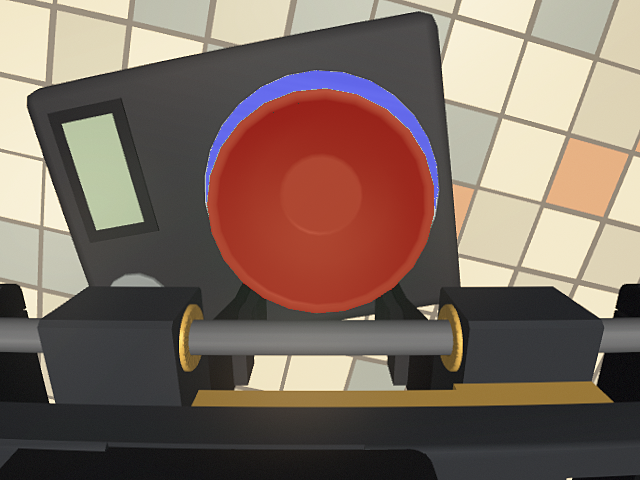

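>>> send_rows(
  deltas=[
    {"tx":-1,"ty":0,"tz":0,"rx":0,"ry":0,"rz":0},
    {"tx":-2,"ty":0,"tz":-1,"rx":0,"ry":0,"rz":0},
    {"tx":-2,"ty":0,"tz":-5,"rx":0,"ry":0,"rz":0},
    {"tx":-2,"ty":0,"tz":-9,"rx":0,"ry":0,"rz":0},
    {"tx":0,"ty":0,"tz":-12,"rx":0,"ry":0,"rz":0},
  ],
)

```text
time: 8.08
position: [0.5885, 0.0387, 0.187]
tool_rot: [0.622, 0.783, 0.001, 0.003]
ft_force: [0.9, 1.7, 0.3]
grip_width: 0.05
```

>>> send_rows(
  deltas=[
    {"tx":2,"ty":0,"tz":-3,"rx":0,"ry":0,"rz":0},
    {"tx":4,"ty":0,"tz":-4,"rx":0,"ry":0,"rz":0},
    {"tx":4,"ty":0,"tz":-4,"rx":0,"ry":0,"rz":0},
    {"tx":4,"ty":0,"tz":-4,"rx":0,"ry":0,"rz":0},
    {"tx":4,"ty":0,"tz":-4,"rx":0,"ry":0,"rz":0},
  ],
)

```text
time: 8.5
position: [0.5763, 0.0806, 0.2232]
tool_rot: [0.621, 0.784, -0.001, -0.0]
ft_force: [-0.3, -0.3, -0.6]
grip_width: 0.05
```

```bash
python3 fit.py w11;python3 fit.py w12
```

```text
pos [0.5761 0.0805 0.2226] yaw 1.802 t 8.55 F [-0.18 -1.33 -0.04] w 0.0499
txyz [ 0.008  0.02  -0.061] rxyz [-0.002  -0.0001 -0.135 ]
dish (array([0.5747, 0.0872, 0.0409]), np.float64(0.00020514449455000597)) [0.5748 0.087 ]
pan (array([0.5754, 0.0864, 0.0535]), np.float64(0.00022256350536561942)) [0.5757 0.0846] 221
dish-pan mm [-0.988   2.3696]
btn 0.97 [212.8, 274.5] [0.4895 0.0014 0.045 ]
pos [0.5761 0.0805 0.2223] yaw 1.8015 t 8.65 F [-0.63 -0.64  0.52] w 0.0498
txyz [-0.002 -0.006 -0.01 ] rxyz [-0.0024 -0.0006 -0.1355]
dish (array([0.5748, 0.0872, 0.0409]), np.float64(0.0001831092431091308)) [0.5748 0.087 ]
pan (array([0.5755, 0.0864, 0.0536]), np.float64(0.00022405652684780522)) [0.5759 0.0847] 224
dish-pan mm [-1.0285  2.2811]
btn 0.65 [216.2, 276.3] [0.4925 0.0007 0.045 ]
```

View pics/w12m.png

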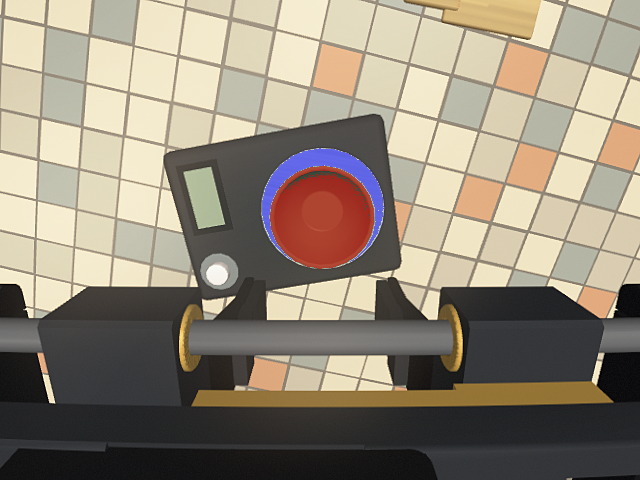

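>>> send_rows(
  deltas=[
    {"tx":-3.5,"ty":0,"tz":0,"rx":0,"ry":0,"rz":0},
    {"tx":-6.8,"ty":0,"tz":0,"rx":0,"ry":0,"rz":0},
    {"tx":-6.8,"ty":0,"tz":0,"rx":0,"ry":0,"rz":0},
    {"tx":-6.8,"ty":0,"tz":0,"rx":0,"ry":0,"rz":0},
    {"tx":-6.8,"ty":0,"tz":0,"rx":0,"ry":0,"rz":0},
  ],
)

```text
time: 9.12
position: [0.5917, 0.0151, 0.2227]
tool_rot: [0.621, 0.784, -0.0, -0.001]
ft_force: [0.1, 0.1, -0.2]
grip_width: 0.0501
```

```bash
python3 fit.py w13;python3 fit.py w14
cat > z.py <<'E'
from h import *
c=robot.camera('wrist');cv2.imwrite('pics/w15z.png',cv2.resize(c['color'][:,:,::-1][20:240,200:440],None,fx=2.5,fy=2.5,interpolation=cv2.INTER_CUBIC))
E
python3 z.py
```

```text
pos [0.5916 0.0157 0.2229] yaw 1.8025 t 9.17 F [ 0.11  0.28 -0.39] w 0.0496
txyz [-0.059 -0.004  0.019] rxyz [-0.0014 -0.0011 -0.1345]
dish (array([0.5747, 0.0875, 0.041 ]), np.float64(0.00018036273964480015)) [0.5747 0.0873]
pan (array([0.5755, 0.0865, 0.0538]), np.float64(0.00021355453118189482)) [0.5756 0.0862] 371
dish-pan mm [-0.8695  1.1077]
btn 0.74 [207.3, 203.4] [0.4893 0.003  0.045 ]
pos [0.5916 0.0163 0.2232] yaw 1.8037 t 9.27 F [0.46 0.27 0.2 ] w 0.0498
txyz [-0.018 -0.014  0.018] rxyz [-0.0008 -0.0007 -0.1333]
dish (array([0.5747, 0.0874, 0.041 ]), np.float64(0.00019000266759262863)) [0.5747 0.0872]
pan (array([0.5755, 0.0864, 0.0538]), np.float64(0.0002033343650274036)) [0.5757 0.0862] 367
dish-pan mm [-0.9641  1.0317]
btn 0.88 [207.4, 203.5] [0.4893 0.0036 0.045 ]
```

View pics/w15z.png

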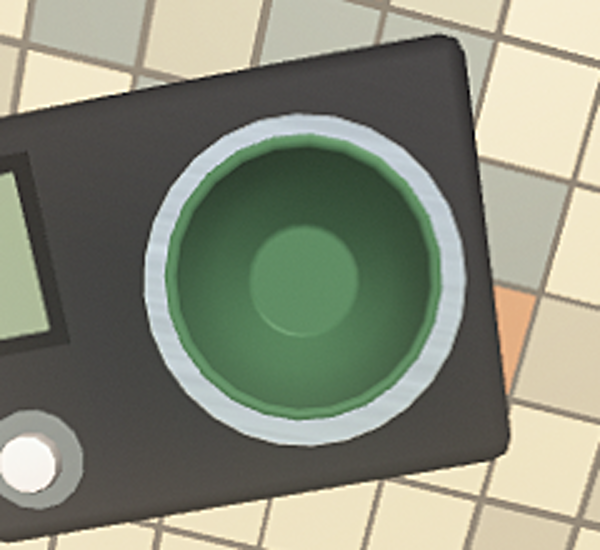

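```bash
cat > b.py <<'E'
from h import *
np.set_printoptions(precision=4,suppress=True)
o=robot.get_obs();c=robot.camera('wrist')
H=cv2.cvtColor(c['color'],cv2.COLOR_RGB2HSV).astype(int)
m=((H[...,2]>205)&(H[...,1]<25)).astype(np.uint8)
n,L,S,C=cv2.connectedComponentsWithStats(m)
for i in range(1,n):
    if S[i,4]>80 and 150<C[i,0]<300: print(S[i],C[i],atz(c,C[i],.045,o),dep(c,C[i],o))
r=robot.outline_of('zero_button','wrist')
for q in r[:1]: 
    P=cloud(c,q['pixels'],o);print(q['p'],len(P),q['xy'],P.mean(0));T=P[P[:,2]>.043];print(len(T),T.mean(0),T.min(0),T.max(0))
goto([.4905,.003,.075],1.803)
E
python3 b.py
```

```text
[200 195  22  22 382] [210.3848 205.1309] [0.4926 0.0028 0.045 ] [0.4926 0.0028 0.045 ]
0.94 484 [212.3, 203.5] [0.4937 0.0034 0.045 ]
432 [0.4932 0.0031 0.0457] [ 0.4821 -0.0078  0.0431] [0.5031 0.0132 0.0479]
pos [0.592  0.0162 0.2236] yaw 1.8039 t 9.47 F [ 0.34  0.19 -0.46] w 0.0499
txyz [  1.06  -10.176  14.862] rxyz [-0.     -0.      0.0009]
```

>>> send_rows(
  deltas=[
    {"tx":0.3,"ty":-3.3,"tz":0,"rx":0,"ry":0,"rz":0},
    {"tx":0.6,"ty":-6.6,"tz":1,"rx":0,"ry":0,"rz":0},
    {"tx":1.0,"ty":-10,"tz":3,"rx":0,"ry":0,"rz":0},
    {"tx":1.0,"ty":-10,"tz":7,"rx":0,"ry":0,"rz":0},
    {"tx":1.0,"ty":-10,"tz":10,"rx":0,"ry":0,"rz":0},
  ],
  claw=0,
)

```text
time: 9.88
position: [0.4905, 0.0027, 0.1233]
tool_rot: [0.62, 0.784, 0.0, 0.0]
ft_force: [0.6, -0.2, -0.2]
grip_width: 0.0244
```

>>> send_rows(
  deltas=[
    {"tx":0,"ty":0,"tz":2,"rx":0,"ry":0,"rz":0},
    {"tx":0,"ty":0,"tz":3.5,"rx":0,"ry":0,"rz":0},
    {"tx":0,"ty":0,"tz":4,"rx":0,"ry":0,"rz":0},
    {"tx":0,"ty":0,"tz":4,"rx":0,"ry":0,"rz":0},
    {"tx":0,"ty":0,"tz":4,"rx":0,"ry":0,"rz":0},
  ],
)

```text
time: 10.3
position: [0.493, 0.0023, 0.084]
tool_rot: [0.62, 0.784, 0.0, 0.0]
ft_force: [-0.1, 0.5, 0.3]
grip_width: 0.0013
```

```bash
python3 -c "
from h import *
goto([.4925,.003,.047],1.803)
c=robot.camera('wrist');save(c,'w16')
goto([.4925,.003,.047],1.803)"
```

```text
pos [0.493  0.0023 0.084 ] yaw 1.8032 t 10.3 F [-0.09  0.5   0.34] w 0.0013
txyz [ 0.081 -0.038  3.695] rxyz [0.0007 0.0003 0.0002]
pos [0.4934 0.0022 0.0844] yaw 1.8032 t 10.35 F [-0.49  0.74 -0.21] w 0.0004
txyz [ 0.099 -0.071  3.738] rxyz [0.0017 0.0008 0.0002]
```

View pics/w16.png

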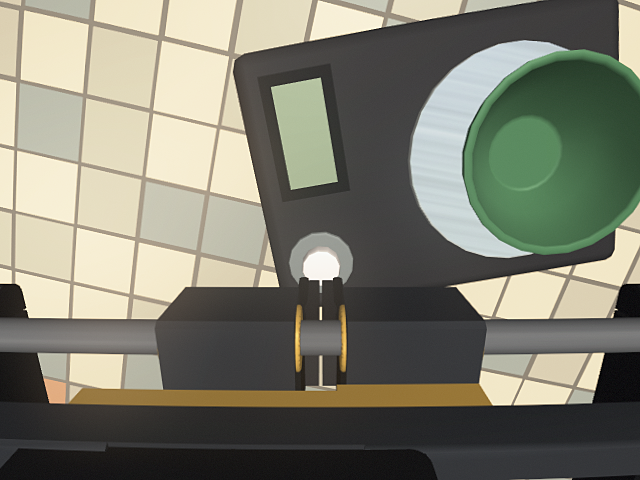

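>>> send_rows(
  deltas=[
    {"tx":0,"ty":0,"tz":1.8,"rx":0,"ry":0,"rz":0},
    {"tx":0.05,"ty":0,"tz":3,"rx":0,"ry":0,"rz":0},
    {"tx":0.1,"ty":-0.05,"tz":3.6,"rx":0,"ry":0,"rz":0},
    {"tx":0.1,"ty":-0.05,"tz":3.6,"rx":0,"ry":0,"rz":0},
    {"tx":0.1,"ty":-0.05,"tz":3.6,"rx":0,"ry":0,"rz":0},
  ],
)

```text
time: 10.77
position: [0.4922, 0.003, 0.0482]
tool_rot: [0.62, 0.784, 0.0, 0.0]
ft_force: [0.3, 0.3, 0.0]
grip_width: 0.0005
```

>>> send_rows(
  deltas=[
    {"tx":0,"ty":0,"tz":0.15,"rx":0,"ry":0,"rz":0},
    {"tx":0,"ty":0,"tz":0.3,"rx":0,"ry":0,"rz":0},
    {"tx":0,"ty":0,"tz":0.4,"rx":0,"ry":0,"rz":0},
    {"tx":0,"ty":0,"tz":0.5,"rx":0,"ry":0,"rz":0},
    {"tx":0,"ty":0,"tz":0.5,"rx":0,"ry":0,"rz":0},
  ],
)

```text
time: 11.18
position: [0.4926, 0.0029, 0.0429]
tool_rot: [0.621, 0.784, 0.0, 0.001]
ft_force: [1.1, -0.1, 2.7]
grip_width: 0.0004
```

```bash
python3 -c "
from h import *
goto([.4925,.003,.040],1.803)
c=robot.camera('wrist');save(c,'w17')
goto([.4925,.003,.040],1.803)"
```

```text
pos [0.4926 0.0029 0.0429] yaw 1.8027 t 11.18 F [ 1.08 -0.15  2.71] w 0.0004
txyz [ 0.011 -0.006  0.287] rxyz [ 0.0016  0.0007 -0.0003]
pos [0.4925 0.0029 0.0429] yaw 1.8026 t 11.23 F [1.15 0.27 2.  ] w 0.0002
txyz [ 0.01  -0.002  0.287] rxyz [ 0.0015  0.0007 -0.0004]
```

View pics/w17.png

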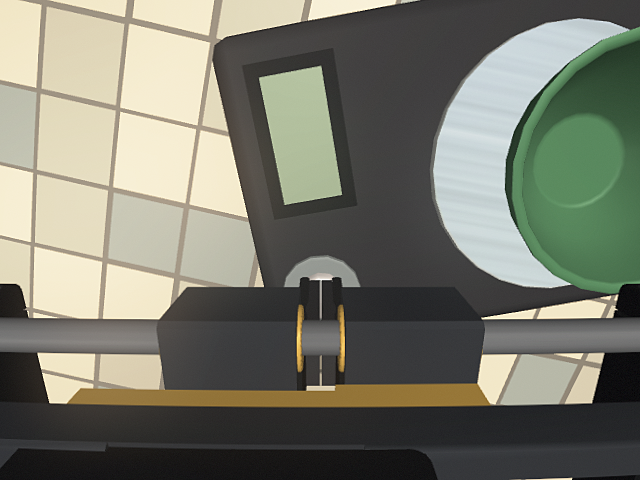

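Contact: about 2 mm down with 2–2.7 N. Press further in small steps.

>>> send_rows(
  deltas=[
    {"tx":0,"ty":0,"tz":0.1,"rx":0,"ry":0,"rz":0},
    {"tx":0,"ty":0,"tz":0.2,"rx":0,"ry":0,"rz":0},
    {"tx":0,"ty":0,"tz":0.25,"rx":0,"ry":0,"rz":0},
    {"tx":0,"ty":0,"tz":0.25,"rx":0,"ry":0,"rz":0},
    {"tx":0,"ty":0,"tz":0.25,"rx":0,"ry":0,"rz":0},
  ],
)

```text
time: 11.65
position: [0.4925, 0.0029, 0.0404]
tool_rot: [0.621, 0.784, 0.0, 0.001]
ft_force: [1.6, -0.8, 4.4]
grip_width: 0.0005
```

>>> send_rows(
  deltas=[
    {"tx":0,"ty":0,"tz":0.05,"rx":0,"ry":0,"rz":0},
    {"tx":0,"ty":0,"tz":0.1,"rx":0,"ry":0,"rz":0},
    {"tx":0,"ty":0,"tz":0.1,"rx":0,"ry":0,"rz":0},
    {"tx":0,"ty":0,"tz":0.1,"rx":0,"ry":0,"rz":0},
  ],
)

```text
time: 11.98
position: [0.4926, 0.0029, 0.0402]
tool_rot: [0.62, 0.784, 0.0, 0.001]
ft_force: [0.9, 0.8, 13.2]
grip_width: 0.0006
```

Hard stop reached (13 N, no further travel), so the button is fully down. Release and re-check the dish.

>>> send_rows(
  deltas=[
    {"tx":0,"ty":0,"tz":-0.4,"rx":0,"ry":0,"rz":0},
    {"tx":0,"ty":0,"tz":-1.2,"rx":0,"ry":0,"rz":0},
    {"tx":0,"ty":0,"tz":-4,"rx":0,"ry":0,"rz":0},
    {"tx":0,"ty":0,"tz":-8,"rx":0,"ry":0,"rz":0},
    {"tx":0,"ty":0,"tz":-12,"rx":0,"ry":0,"rz":0},
  ],
)

```text
time: 12.4
position: [0.4893, 0.0035, 0.1591]
tool_rot: [0.621, 0.784, -0.002, -0.003]
ft_force: [0.5, -1.1, -0.0]
grip_width: 0.0001
```

>>> send_rows(
  deltas=[
    {"tx":-0.3,"ty":3.3,"tz":-4,"rx":0,"ry":0,"rz":0},
    {"tx":-0.6,"ty":6.6,"tz":-6.3,"rx":0,"ry":0,"rz":0},
    {"tx":-1.0,"ty":10,"tz":-6.3,"rx":0,"ry":0,"rz":0},
    {"tx":-1.0,"ty":10,"tz":-6.3,"rx":0,"ry":0,"rz":0},
    {"tx":-1.0,"ty":10,"tz":-6.3,"rx":0,"ry":0,"rz":0},
  ],
)

```text
time: 12.82
position: [0.5923, 0.0165, 0.2221]
tool_rot: [0.62, 0.784, -0.0, 0.0]
ft_force: [-0.5, -0.1, -0.2]
grip_width: 0.0
```

```bash
python3 fit.py w18;python3 fit.py w19;python3 b.py; sed -i s/w15z/w20z/ z.py; python3 z.py
```

```text
pos [0.59   0.0167 0.221 ] yaw 1.8034 t 12.87 F [-0.69 -0.01  0.04] w 0.0004
txyz [-0.072  0.225 -0.113] rxyz [-0.0037 -0.0016 -0.1336]
dish (array([0.5741, 0.0875, 0.0408]), np.float64(0.0001892456273992725)) [0.5742 0.0873]
pan (array([0.5747, 0.0866, 0.0539]), np.float64(0.00019874390699443217)) [0.5749 0.0863] 369
dish-pan mm [-0.6282  1.0125]
btn 0.58 [204.7, 203.3] [0.4882 0.0036 0.045 ]
pos [0.5887 0.0166 0.2205] yaw 1.8028 t 12.97 F [0.14 0.14 0.01] w 0.0008
txyz [-0.004  0.026 -0.006] rxyz [-0.0051 -0.0023 -0.1341]
dish (array([0.5746, 0.0874, 0.041 ]), np.float64(0.00016620755348322608)) [0.5747 0.0873]
pan (array([0.5754, 0.0864, 0.0538]), np.float64(0.0001918671125971591)) [0.5756 0.0861] 371
dish-pan mm [-0.8756  1.1984]
btn 0.6 [211.9, 209.6] [0.4914 0.0001 0.045 ]
[203 196  22  23 386] [213.6036 206.9223] [0.4925 0.0028 0.045 ] [0.4928 0.0031 0.0464]
0.69 464 [215.4, 203.0] [0.4938 0.0038 0.0452]
419 [0.4932 0.0033 0.0457] [ 0.4827 -0.0076  0.043 ] [0.5037 0.0132 0.0478]
pos [0.5897 0.0164 0.2212] yaw 1.8025 t 13.12 F [0.34 0.07 0.07] w 0.0008
txyz [ 0.961 -9.917 14.65 ] rxyz [-0.0029 -0.0011 -0.0005]
```

View pics/w20z.png

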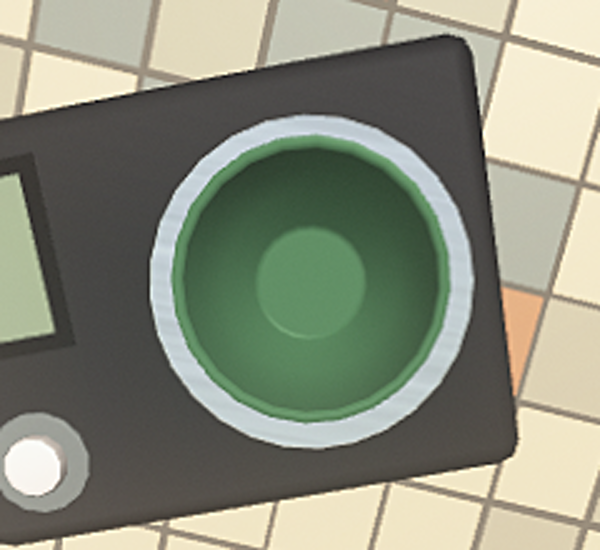

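```bash
python3 -c "
from h import *
print(robot.hand_in())"
```

```text
the job is handed in; nothing more can be done
None
```

I nudged the dish to the pan centre with two open fingertips pushing from behind its rim. I then pressed the button with the fingers closed and let it come up. The job was handed in at about 13 s of the 64 s allowed.

- **Dish:** in the final view from straight above it stands level. Its centre is about 1.3 mm from the pan's (−0.8, +1.1 mm), so the margin is nearly even, roughly 12 to 14 mm. I left that small offset rather than risk another push, and pressing the button did not shift it.
- **Button:** its stop was reached at 13 N, with the fingertips about 5 mm below its resting height and no further travel. Afterwards it measured 45 to 46 mm above the counter, so it is up again.
- **Contacts:** readings while pushing the dish stayed within about 2 N, mostly sensor noise. The arm was never brought near the ladle, spatula or box, though I did not re-check their positions at the end.
- **Disagreement:** in the overhead view the fitted circles came out about 1 to 1.2 mm small in radius. In slanted views that put the dish offset anywhere from 1 to 2.5 mm. I trusted the overhead view, where that error largely cancels.

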